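# Close and bolt the finished chassis

### The job

One of the two chassis on the fixture has a finned heat sink inside: lift the gauge bridge off that chassis and lay it gently, flat, in the grey tray. Then lower that chassis' cover gently until it is fully closed, and after that push its slide bolt fully home over the cover's edge. Leave the other chassis, with the smooth block, as it is: bridge in place, cover open, bolt drawn back.

Things in the scene. Friction and masses are not known exactly. Their poses are not given: they have to be found in the camera images.
- fixture: Aluminium base plate, 240 x 440 x 12 mm, fixed on the table, yaw up to 0.2 rad. Origin: centre of its underside (on the table), x away from the robot, y to the left. Carries two identical chassis, left (+y) and right (-y), 127 mm either side of the origin, and two black bolt guides (66 mm tall at most above the plate) in the 124 mm gap between them.
- chassis_left: The left chassis: open aluminium box fixed on the plate, 130 (its x) x 140 (its y) x 50 mm high, walls and floor 5 mm. Origin: centre of its underside, 12 mm above the table. Its +x axis points outward to its hinge (towards the fixture's +y), -x to the gap and its bolt, z up. Its rim is 62 mm above the table.
- lid_left (a joint): Angle (rad) of the left chassis' flat aluminium cover: 0 closed on the rim, grows as it opens, stop at 2.05; starts at 1.75 to 2.0, leaning outward past upright. 130 mm from hinge to free edge, 140 wide, 6 thick, 0.18 kg, no handle. The stiff hinge (0.17 N m) holds it at any angle; about 2 N at the edge moves it. Close it by pushing its outer face, over and down.
- lid_left_hinge (a point): Middle of the left cover's hinge line, on the outer (+x) rim of the chassis, at the cover's underside. It is on the cover: its y axis lies along the hinge; its x axis points from the free edge to the hinge, its z axis is the outer face's outward normal (up when closed).
- lid_left_edge (a point): Middle of the free edge of the left cover, on its outer face: 130 mm from the hinge, 6 mm above the underside.
- bolt_left (a joint): Travel (m) of the steel slide bolt that locks the left cover: 0 drawn back into the gap, 0.03 fully home, its tongue 20 mm over the free edge of the closed cover. Starts at 0 to 0.004. Slides along the chassis' +x, about 2 N of friction, stays where it is left; the tongue is 50 x 24 x 8 mm, its underside 59 mm above the chassis' origin.
- bolt_left_post (a point): Centre of the top face of the left bolt's upright post, 14 mm (along the slide) x 20 x 30 mm tall, by which it is pushed; the top is 109 mm above the table. There is about 50 mm of free room behind the post.
- chassis_right: The right chassis: open aluminium box fixed on the plate, 130 (its x) x 140 (its y) x 50 mm high, walls and floor 5 mm. Origin: centre of its underside, 12 mm above the table. Its +x axis points outward to its hinge (towards the fixture's -y), -x to the gap and its bolt, z up. Its rim is 62 mm above the table.
- lid_right (a joint): Angle (rad) of the right chassis' flat aluminium cover: 0 closed on the rim, grows as it opens, stop at 2.05; starts at 1.75 to 2.0, leaning outward past upright. 130 mm from hinge to free edge, 140 wide, 6 thick, 0.18 kg, no handle. The stiff hinge (0.17 N m) holds it at any angle; about 2 N at the edge moves it. Close it by pushing its outer face, over and down.
- lid_right_hinge (a point): Middle of the right cover's hinge line, on the outer (+x) rim of the chassis, at the cover's underside. It is on the cover: its y axis lies along the hinge; its x axis points from the free edge to the hinge, its z axis is the outer face's outward normal (up when closed).
- lid_right_edge (a point): Middle of the free edge of the right cover, on its outer face: 130 mm from the hinge, 6 mm above the underside.
- bolt_right (a joint): Travel (m) of the steel slide bolt that locks the right cover: 0 drawn back into the gap, 0.03 fully home, its tongue 20 mm over the free edge of the closed cover. Starts at 0 to 0.004. Slides along the chassis' +x, about 2 N of friction, stays where it is left; the tongue is 50 x 24 x 8 mm, its underside 59 mm above the chassis' origin.
- bolt_right_post (a point): Centre of the top face of the right bolt's upright post, 14 mm (along the slide) x 20 x 30 mm tall, by which it is pushed; the top is 109 mm above the table. There is about 50 mm of free room behind the post.
- heat_sink: Finned aluminium heat sink, 90 x 70 x 32 mm, six upright 4 mm fins along its x, screwed down in the floor of the left or of the right chassis (it varies). Origin: centre of its underside. Marks the finished chassis.
- blank_block: Smooth aluminium block, 90 x 70 x 18 mm, no fins, screwed down in the other chassis. Origin: centre of its underside.
- bridge_fin: Loose gauge bridge that at the start lies across the rim of the chassis with the heat sink: flat steel bar 170 (its x) x 16 x 10 mm with an upright round knob, 20 mm diameter, 34 mm tall, on its middle; 0.25 kg (varies). Origin: centre of the bar's underside; x along the bar, z up. The bar runs along the fixture's x within 0.1 rad.
- bridge_plain: Loose gauge bridge that at the start lies across the rim of the chassis with the smooth block: flat steel bar 170 (its x) x 16 x 10 mm with an upright round knob, 20 mm diameter, 34 mm tall, on its middle; 0.25 kg (varies). Origin: centre of the bar's underside; x along the bar, z up. The bar runs along the fixture's x within 0.1 rad.
- tray: Shallow open grey plastic tray fixed on the table to the left of the fixture, 210 (its x) x 100 x 25 mm high, walls and floor 4 mm, yaw up to 0.25 rad. Origin: centre of its underside, x along its length.
There are look-alikes about, which are no part of the job. Leave any blue look-alike of the bridge_fin alone.

How it is judged:
By the outcome, as a careful person would: the job done as asked, in the order asked, and still so for the second after the job is handed in, with the robot touching nothing.
It also fails if it takes over 64 s, if anything falls off the work surface, if the arm or the gripper's body presses on something with over 40 N, if the wrist force passes 120 N, or if a joint passes its speed limit or range.

### The arm

A 6-joint arm with a two-finger parallel gripper is mounted at the origin on the work surface. World frame = base frame: x ahead of the robot, y to its left, z up, the work surface at z = 0. Lengths are in m, angles in rad, forces in N, time in s.
With the tool pointing down it reaches from about 0.25 to 0.775 m from the base axis. Payload 4 kg.
Tool frame: the origin (TCP) lies between the finger pads; the fingertips stand 14 mm ahead of it and the grasp point (between the pads) lies 5 mm behind it; x points along the fingers, z is the direction in which the jaws open and shut, and the axes are right-handed (so a half turn about x gives the same grasp; the last joint's range is limited). The gripper opens to 94 mm and grips with 3 to 60 N. Pads are 16 mm wide; open, the fingers measure 119 mm over their backs; the gripper's body (75 mm by 177 mm) begins 78 mm behind the grasp point.
Start: joints at [1.033, 0.087, 1.371, -0, 1.684, -0.103], TCP at [0.232, 0.499, 0.22] pointing down, gripper open.
Joint ranges: [-3.1, 3.1], [-0.76, 2.03], [0.27, 2.55], [-1.08, 4.22], [0.17, 2.65], [-2.57, 2.57]. Speed limits (rad/s): [2.79, 2.79, 3.14, 3.14, 3.14, 3.14].

### API

Orientations are given as a 3x3 rotation matrix whose columns are the frame's x, y, z axes.
In Python, from plant import bot gives the robot as it stands.
- The arm moves only by the tool step_arm, never from a script. Its argument "motion" is a list of rows, each an object of numbers: "x", "y", "z": the shift along the tool's x, y, z in m; "wx", "wy", "wz": the turn, a rotation vector about the tool's x, y, z in rad. In form: [{"x": .., "y": .., "z": .., "wx": .., "wy": .., "wz": ..}, ...]. A call has 1 to 20 rows; each row is the pose to reach, as a shift and turn from the pose commanded when the call began, along the tool's axes at that moment; what a row does not reach only later rows make up. A row lasts 1/10 s, in which the tool goes at most 50 mm and 8.59 degrees, less where a joint would pass 70% of its speed; a pose out of reach is approached as far as the arm can. A call with a gripper value outside its range is refused whole. "grip" is the opening, from 0 (shut) to 1 (fully open), set as the call begins (left out, the last holds). The fingers move at their own pace and stop on an object; the grip force is fixed at half the most. Time passes only in rows, so rows that repeat a pose let the fingers close. It gives the time, the measured TCP pose, the force and the opening at its end, in the units of the state.
- bot.get_state(): the state, without advancing time (a new reading comes with each control period).
- bot.grab_frame(name): name is "side" or "top" or "wrist"; returns the picture (480x640x3 uint8, red, green, blue); there is no depth.
- bot.camera_params(name): a dict with "fovy" (degrees; the focal length in pixels is half the picture's height over the tangent of half this angle, whatever the lens; pixels are square), "cx", "cy" (the principal point, pixels), "k1" (the pictures are not rectified: a ray, as slopes to the right and down, at radius r is drawn at 1 + k1 r^2 times it, then the intrinsics apply), "rvec" (rotation vector, rad) and "tvec" (3), from world to camera coordinates, as OpenCV has them; the wrist camera has in their place "hand_eye" (4x4, takes a point from camera to tool coordinates, whose origin is the TCP and whose axes are the tool frame's). Camera axes: x right, y down, z forward; pixel columns grow to the right and rows downward; lengths in m; the calibration is good to about 2 mm. A picture is of the moment at which its call begins: read the wrist's pose just before it. camera_params takes no time and is no camera call.
- bot.close_job(): hands the job in, once; it reports no verdict.
The state is a dict: "clock": time; "joint_positions": joint angles; "dq": joint speeds; "effort": joint torques, N m; "eef_pos": TCP position; "tcp_rot": TCP orientation; "force": force on the tool from outside, world axes, zero at the start; "wrist_torque": the same for the moment, N m; "grip_width": opening from 0.0 (shut) to 1.0 (fully open).
Only numpy, scipy, OpenCV 4.12 (cv2) and the standard library are available. Lean on these libraries where they do the work, as an engineer would, in place of code of your own. Each camera call takes 0.05 s, during which the arm holds its last target. There are 200 camera calls.

## Working session

There is one attempt and no reset: what is moved stays moved. The work goes in short steps, Python scripts to look and compute and a tool call to move; the robot and the scene stay as the last step left them, time stands still between calls to the robot, and variables do not carry over. Pictures are saved under pics/ and viewed, about 8 in all and at most 12, crops included, and the job is handed in when it is done.

Besides the shell and the picture viewer there is one more tool, called after "Call:" as a command line: name --argument value ..., lists and objects as JSON in quotes. step_arm: Moves the arm, as the interface text tells. Its arguments: {"type":"object","properties":{"motion":{"type":"array"},"grip":{"type":"number"}},"required":["motion"]}

```bash
mkdir -p pics; ls; cat > h.py <<'E'
import numpy as np, cv2, json
from plant import bot
def K(p):
    f=240/np.tan(np.radians(p['fovy'])/2); return f
def Rt(name,st=None):
    p=bot.camera_params(name)
    if name=='wrist':
        T=np.eye(4); T[:3,:3]=np.array(st['tcp_rot']).reshape(3,3); T[:3,3]=st['eef_pos']
        C=T@np.array(p['hand_eye']); R=C[:3,:3].T; return p,R,-R@C[:3,3]
    return p,cv2.Rodrigues(np.array(p['rvec'],float))[0],np.array(p['tvec'],float)
def proj(name,P,st=None):
    p,R,t=Rt(name,st); q=np.atleast_2d(P)@R.T+t; s=q[:,:2]/q[:,2:]
    s=s*(1+p['k1']*(s**2).sum(1,keepdims=True)); return s*K(p)+[p['cx'],p['cy']]
def ray(name,uv,st=None):
    p,R,t=Rt(name,st); d=(np.atleast_2d(uv)-[p['cx'],p['cy']])/K(p); s=d.copy()
    for _ in range(20): s=d/(1+p['k1']*(s**2).sum(1,keepdims=True))
    v=np.c_[s,np.ones(len(s))]@R; return -R.T@t,v
def atz(name,uv,z,st=None):
    c,v=ray(name,uv,st); return c+v*((z-c[2])/v[:,2])[:,None]
def snap(name,fn):
    st=bot.get_state(); im=bot.grab_frame(name); cv2.imwrite('pics/'+fn+'.png',im[:,:,::-1])
    json.dump({k:np.array(v).tolist() for k,v in st.items()},open('pics/'+fn+'.json','w')); return im,st
E
python3 - <<'E'
from h import *
for n in('top','side','wrist'): snap(n,n+'0'); print(n,bot.camera_params(n))
for n in('top','side'):
    p,R,t=Rt(n); print(-R.T@t)
print(bot.get_state())
E
```

```text
pics
top {'fovy': 53.09205519924197, 'cx': 327.0594036368547, 'cy': 240.6923290826605, 'k1': 0.014952376771893509, 'rvec': array([ 2.22515879, -2.19561327,  0.06710424]), 'tvec': array([0.03290966, 0.40943521, 1.00792452])}
side {'fovy': 47.067711820678724, 'cx': 314.4651291827914, 'cy': 236.37943914343109, 'k1': -0.0034235389281320936, 'rvec': array([ 2.29947603, -0.22866444,  0.12951097]), 'tvec': array([-0.39988085,  0.16576799,  1.11082208])}
wrist {'fovy': 66.20713967236675, 'cx': 322.8124663369078, 'cy': 239.4701782978947, 'k1': 0.00685241734456122, 'hand_eye': array([[ 2.28356196e-04, -2.44261424e-01,  9.69709392e-01,
        -1.64921886e-01],
       [-2.70622261e-05, -9.69709418e-01, -2.44261424e-01,
         6.99371205e-02],
       [ 9.99999974e-01,  2.95361148e-05, -2.28049412e-04,
        -3.23322661e-04],
       [ 0.00000000e+00,  0.00000000e+00,  0.00000000e+00,
         1.00000000e+00]])}
[0.36733808 0.05826596 1.02288801]
[ 0.22735535 -0.77477026  0.87712599]
{'clock': 0.15, 'joint_positions': array([ 1.03291233e+00,  8.78173819e-02,  1.37189346e+00, -9.49502341e-06,
        1.68358742e+00, -1.03056904e-01]), 'dq': array([-6.51145335e-04, -2.32456078e-03, -3.55170904e-03,  1.42250542e-04,
        4.49623629e-05, -6.40085565e-04]), 'effort': array([ 9.87933781e-04, -3.40640688e+01, -3.02794504e+01,  7.17784977e-02,
        3.05018225e-02, -1.12024470e-04]), 'eef_pos': array([0.23147405, 0.49848834, 0.21856237]), 'tcp_rot': array([[-8.65712613e-04, -9.06942376e-01,  4.21253816e-01],
       [-1.46959748e-03,  4.21254673e-01,  9.06941200e-01],
       [-9.99998545e-01,  1.66076889e-04, -1.69752571e-03]]), 'force': array([-0.51648704, -0.16068816, -0.99603472]), 'wrist_torque': array([-0.0099862 ,  0.01996342, -0.0312134 ]), 'grip_width': 0.9976475648990393}
```

View pics/top0.png

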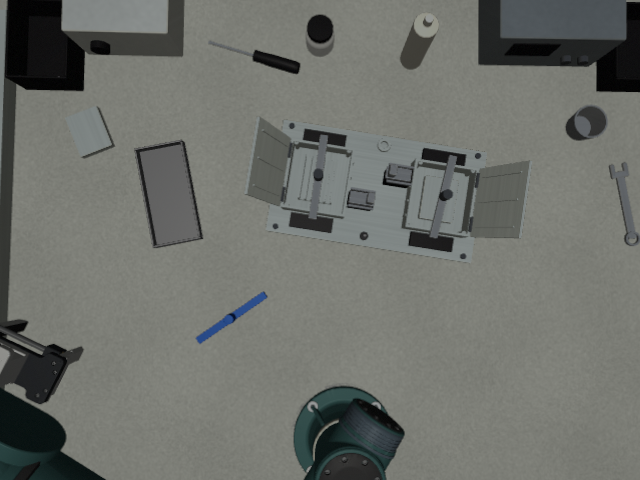

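View pics/side0.png

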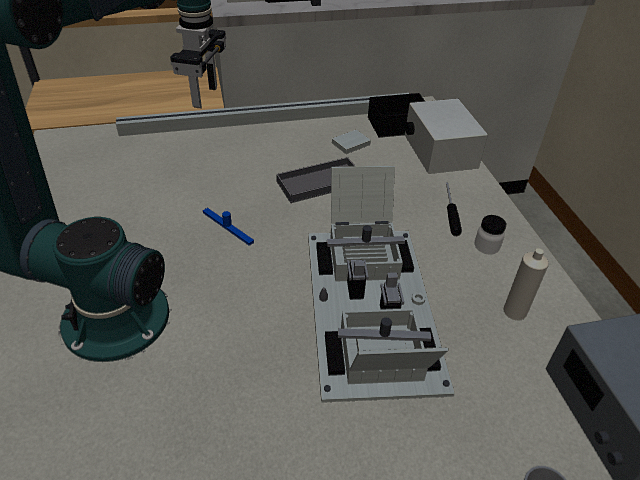

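Top view: the left chassis is around (318,180) and the right one around (440,198). The left box looks finned and the right holds a smooth block. The tray is at (168,193), and the blue look-alike bridge at (232,318) is to be left alone. I'll confirm this in an enlarged crop.

```bash
python3 - <<'E'
import cv2,numpy as np
t=cv2.imread('pics/top0.png'); s=cv2.imread('pics/side0.png')
a=cv2.resize(t[110:270,240:540],(800,427),interpolation=cv2.INTER_CUBIC)
b=cv2.resize(s[215:290,310:430],(400,250)[:2],interpolation=cv2.INTER_CUBIC)[:173]
c=cv2.resize(t[135:255,130:210],(0,0),fx=1.44,fy=1.44,interpolation=cv2.INTER_CUBIC)
o=np.zeros((600,800,3),np.uint8); o[:427]=a; o[427:,:400]=b; o[427:427+c.shape[0],450:450+c.shape[1]]=c
cv2.imwrite('pics/crop1.png',o)
E
```

```text
(no output)
```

View pics/crop1.png

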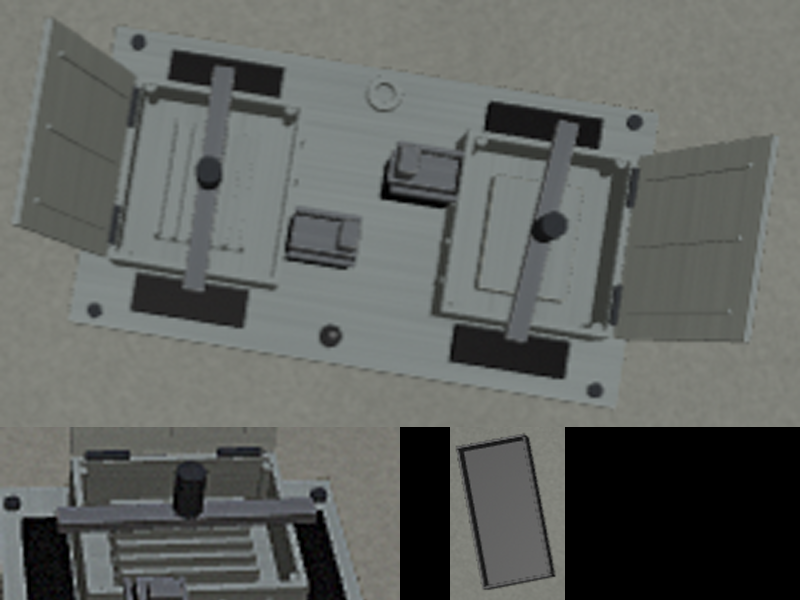

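The crop confirms it: the left chassis has the fins (crop (200,190) and the side inset), and the right one has the smooth block (530,240). So the target is the left chassis, with its bridge knob at crop (209,165). Its bolt is at (325,238) with the post at the right end (348,233).

```bash
cat > m1.py <<'E'
from h import *
from scipy.optimize import least_squares
c=lambda u:np.array(u)/(800/300)+[240,110]
obs=c([(117,27),(657,108),(613,407),(70,322)])
# fixture frame: x away, y left
loc=np.array([(.12,.22,.012),(.12,-.22,.012),(-.12,-.22,.012),(-.12,.22,.012)])
def tf(q,L):
    a=q[2];R=np.array([[np.cos(a),-np.sin(a),0],[np.sin(a),np.cos(a),0],[0,0,1]]);return np.atleast_2d(L)@R.T+[q[0],q[1],0]
r=least_squares(lambda q:(proj('top',tf(q,loc))-obs).ravel(),[.5,0,0]);F=r.x
print('fixture',F,'res',r.fun.round(1))
e=atz('top',c([(223,68),(194,290)]),.072);d=e[0]-e[1];print('bar',e,np.linalg.norm(d),'mid',e.mean(0),'yaw',np.arctan2(d[1],d[0]))
print('post px meas -> ',atz('top',c([(348,233)]),.109), 'fixtureframe',(atz('top',c([(348,233)]),.109)-[F[0],F[1],0])@tf([0,0,F[2]],np.eye(3)).T)
tc=(np.array([(457,449),(526,435),(554,577),(485,588)])-[450,427])/1.44+[130,135]
tl=np.array([(.105,.05,.025),(.105,-.05,.025),(-.105,-.05,.025),(-.105,.05,.025)])
T=least_squares(lambda q:(proj('top',tf(q,tl))-tc).ravel(),[.5,.3,0]);print('tray',T.x,T.fun.round(1))
# lid angle: hinge at fixture y=.127+.065, z=.062 ; edge outer face corners
lo=c([(50,17),(17,225)])
def lid(th): # local: distance r along from hinge toward gap when closed
    y0=.192; d=np.array([-np.cos(th),np.sin(th)]); n=np.array([np.sin(th),np.cos(th)])
    p=.130*d+.006*n; return tf(F,[(x,y0+p[0],.062+p[1]) for x in(.07,-.07)])
for th in(1.75,1.8,1.85,1.9,1.95,2.0): print(th,(proj('top',lid(th))-lo).round(1).ravel(), lid(th).mean(0).round(4))
E
python3 m1.py
```

```text
fixture [ 0.51602981 -0.06567825 -0.13832104] res [-1.  -0.8  0.6  0.7  1.5 -0.1 -1.   0.2]
bar [[0.61652011 0.04921895 0.072     ]
 [0.44950549 0.06858817 0.072     ]] 0.16813402685917156 mid [0.5330128  0.05890356 0.072     ] yaw -0.11545742646130018
post px meas ->  [[ 0.48895008 -0.04173682  0.109     ]] fixtureframe [[-0.03012214  0.019979    0.109     ]]
tray [0.50040436 0.36805685 0.21533811] [ 0.1 -1.  -0.  -0.5  0.  -0.3 -0.1  1.8]
1.75 [11.8  1.2 11.7  1.9] [0.5465 0.1533 0.1888]
1.8 [8.3 0.9 8.2 1.5] [0.5474 0.1595 0.1872]
1.85 [4.9 0.7 4.8 1.1] [0.5482 0.1657 0.1853]
1.9 [1.6 0.5 1.5 0.7] [0.5491 0.1717 0.1831]
1.95 [-1.6  0.4 -1.7  0.4] [0.5499 0.1777 0.1805]
2.0 [-4.6  0.4 -4.7  0.1] [0.5507 0.1835 0.1777]
```

Fits hold up: residuals are ≤1.5 px, bar length is 168 against 170 mm, and the lid is about 1.92 rad. Next I'll hover over the left knob with the jaws along the bar.

```bash
cat > mv.py <<'E'
from h import *
from scipy.spatial.transform import Rotation as Ro
def down(yaw): # tool x down, tool z at world yaw
    x=np.array([0,0,-1.]);z=np.array([np.cos(yaw),np.sin(yaw),0]);return np.c_[x,np.cross(z,x),z]
def delta(p,R):
    st=bot.get_state();A=np.array(st['tcp_rot']).reshape(3,3)
    d=A.T@(np.array(p)-st['eef_pos']); w=Ro.from_matrix(A.T@R).as_rotvec()
    print('shift',d.round(4),'turn',w.round(4),'rows',round(max(np.linalg.norm(d)/.05,np.degrees(np.linalg.norm(w))/8.59),1)); return d,w
E
python3 - <<'E'
from mv import *
delta([.533,.059,.26],down(-.115))
E
```

```text
shift [-0.0411 -0.4586 -0.2716] turn [ 1.251e+00 -1.600e-03  9.000e-04] rows 10.7
```

Call:
step_arm --motion '[{"x": -0.02, "y": -0.015, "z": -0.008, "wx": 0.04}, {"x": -0.041, "y": -0.05, "z": -0.03, "wx": 0.14}, {"x": -0.041, "y": -0.09, "z": -0.053, "wx": 0.25}, {"x": -0.041, "y": -0.13, "z": -0.077, "wx": 0.36}, {"x": -0.041, "y": -0.17, "z": -0.1, "wx": 0.47}, {"x": -0.041, "y": -0.21, "z": -0.124, "wx": 0.58}, {"x": -0.041, "y": -0.25, "z": -0.148, "wx": 0.69}, {"x": -0.041, "y": -0.29, "z": -0.172, "wx": 0.8}, {"x": -0.041, "y": -0.33, "z": -0.195, "wx": 0.91}, {"x": -0.041, "y": -0.37, "z": -0.219, "wx": 1.02}, {"x": -0.041, "y": -0.41, "z": -0.243, "wx": 1.13}, {"x": -0.041, "y": -0.44, "z": -0.26, "wx": 1.22}, {"x": -0.041, "y": -0.4586, "z": -0.2716, "wx": 1.25}, {"x": -0.041, "y": -0.4586, "z": -0.2716, "wx": 1.25}, {"x": -0.041, "y": -0.4586, "z": -0.2716, "wx": 1.25}, {"x": -0.041, "y": -0.4586, "z": -0.2716, "wx": 1.25}]' --grip 1

```text
$.motion[0]: bad value
```

```bash
python3 - <<'E'
from mv import *
im,st=snap('wrist','w1'); print(st['eef_pos'],st['joint_positions'],st['clock'])
cv2.imwrite('pics/w1.png',im[:,:,::-1])
print('pred knob top',proj('wrist',[[.533,.059,.106]],st),'bar ends',proj('wrist',[[.6165,.0492,.072],[.4495,.0686,.072]],st))
E
```

```text
[0.23147405 0.49848834 0.21856237] [ 1.03291233e+00  8.78173819e-02  1.37189346e+00 -9.49502341e-06
  1.68358742e+00 -1.03056904e-01] 0.15
pred knob top [[ 69.64882058 654.9038252 ]] bar ends [[120.98637064 663.39639458]
 [ 54.89023095 562.90111532]]
```

View pics/w1.png

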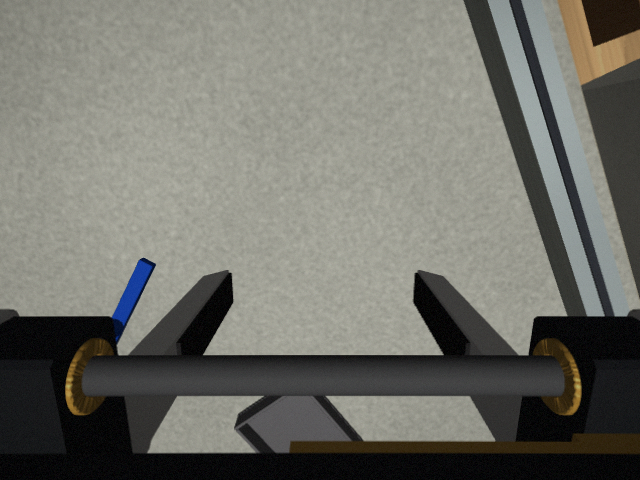

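The move was refused, probably because every row needs all six keys, so this wrist picture still shows the start pose. I'll resend with complete rows.

Call:
step_arm --motion '[{"x": -0.02, "y": -0.015, "z": -0.008, "wx": 0.04, "wy": 0, "wz": 0}, {"x": -0.041, "y": -0.05, "z": -0.03, "wx": 0.14, "wy": 0, "wz": 0}, {"x": -0.041, "y": -0.09, "z": -0.053, "wx": 0.25, "wy": 0, "wz": 0}, {"x": -0.041, "y": -0.13, "z": -0.077, "wx": 0.36, "wy": 0, "wz": 0}, {"x": -0.041, "y": -0.17, "z": -0.1, "wx": 0.47, "wy": 0, "wz": 0}, {"x": -0.041, "y": -0.21, "z": -0.124, "wx": 0.58, "wy": 0, "wz": 0}, {"x": -0.041, "y": -0.25, "z": -0.148, "wx": 0.69, "wy": 0, "wz": 0}, {"x": -0.041, "y": -0.29, "z": -0.172, "wx": 0.8, "wy": 0, "wz": 0}, {"x": -0.041, "y": -0.33, "z": -0.195, "wx": 0.91, "wy": 0, "wz": 0}, {"x": -0.041, "y": -0.37, "z": -0.219, "wx": 1.02, "wy": 0, "wz": 0}, {"x": -0.041, "y": -0.41, "z": -0.243, "wx": 1.13, "wy": 0, "wz": 0}, {"x": -0.041, "y": -0.44, "z": -0.26, "wx": 1.22, "wy": 0, "wz": 0}, {"x": -0.041, "y": -0.4586, "z": -0.2716, "wx": 1.25, "wy": 0, "wz": 0}, {"x": -0.041, "y": -0.4586, "z": -0.2716, "wx": 1.25, "wy": 0, "wz": 0}, {"x": -0.041, "y": -0.4586, "z": -0.2716, "wx": 1.25, "wy": 0, "wz": 0}, {"x": -0.041, "y": -0.4586, "z": -0.2716, "wx": 1.25, "wy": 0, "wz": 0}]' --grip 1

```text
clock: 1.8
eef_pos: [0.5327, 0.0603, 0.2605]
tcp_rot: [[-0.0, 0.112, 0.994], [0.001, 0.994, -0.112], [-1.0, 0.001, -0.0]]
force: [0.3, 0.1, 0.5]
grip_width: 1.003
```

```bash
python3 - <<'E'
from mv import *
im,st=snap('wrist','w2'); print(st['eef_pos'],st['joint_positions'],st['clock'])
print('pred knob top',proj('wrist',[[.533,.059,.106]],st),'bar ends',proj('wrist',[[.6165,.0492,.072],[.4495,.0686,.072]],st))
E
```

```text
[0.53267363 0.06031149 0.26054854] [6.59479584e-03 5.19055550e-02 1.32754848e+00 5.97105121e-04
 1.76233087e+00 1.19129094e-01] 1.8
pred knob top [[322.77772084 229.56926491]] bar ends [[408.71475967 222.37035594]
 [236.85111326 221.82632679]]
```

View pics/w2.png

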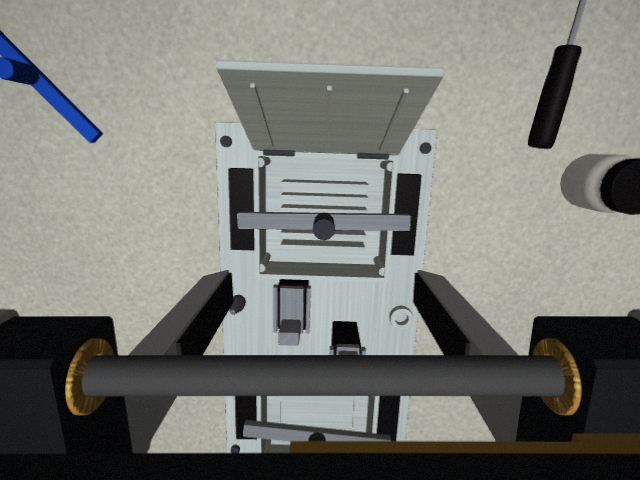

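The wrist view confirms it: knob top at about (323.5,229) against (322.8,229.6) predicted, and bar ends within 2 px. Fins are visible under the bar. Descending to grasp.

Call:
step_arm --motion '[{"x": 0.02, "y": -0.001, "z": 0.0005, "wx": 0, "wy": 0, "wz": 0}, {"x": 0.05, "y": -0.001, "z": 0.0005, "wx": 0, "wy": 0, "wz": 0}, {"x": 0.085, "y": -0.001, "z": 0.0005, "wx": 0, "wy": 0, "wz": 0}, {"x": 0.115, "y": -0.001, "z": 0.0005, "wx": 0, "wy": 0, "wz": 0}, {"x": 0.14, "y": -0.001, "z": 0.0005, "wx": 0, "wy": 0, "wz": 0}, {"x": 0.155, "y": -0.001, "z": 0.0005, "wx": 0, "wy": 0, "wz": 0}, {"x": 0.165, "y": -0.001, "z": 0.0005, "wx": 0, "wy": 0, "wz": 0}, {"x": 0.169, "y": -0.001, "z": 0.0005, "wx": 0, "wy": 0, "wz": 0}, {"x": 0.169, "y": -0.001, "z": 0.0005, "wx": 0, "wy": 0, "wz": 0}]'

```text
clock: 2.75
eef_pos: [0.5339, 0.0585, 0.092]
tcp_rot: [[0.001, 0.113, 0.994], [0.0, 0.994, -0.113], [-1.0, 0.0, 0.001]]
force: [-0.0, -0.2, -0.4]
grip_width: 1.0
```

Call:
step_arm --motion '[{"x": 0, "y": 0, "z": 0, "wx": 0, "wy": 0, "wz": 0}, {"x": 0, "y": 0, "z": 0, "wx": 0, "wy": 0, "wz": 0}, {"x": 0, "y": 0, "z": 0, "wx": 0, "wy": 0, "wz": 0}, {"x": 0, "y": 0, "z": 0, "wx": 0, "wy": 0, "wz": 0}, {"x": 0, "y": 0, "z": 0, "wx": 0, "wy": 0, "wz": 0}, {"x": 0, "y": 0, "z": 0, "wx": 0, "wy": 0, "wz": 0}, {"x": 0, "y": 0, "z": 0, "wx": 0, "wy": 0, "wz": 0}, {"x": 0, "y": 0, "z": 0, "wx": 0, "wy": 0, "wz": 0}]' --grip 0

```text
clock: 3.55
eef_pos: [0.5336, 0.0583, 0.0914]
tcp_rot: [[-0.0, 0.114, 0.994], [0.0, 0.994, -0.114], [-1.0, 0.0, -0.0]]
force: [0.6, -0.3, -0.6]
grip_width: 0.354
```

Call:
step_arm --motion '[{"x": 0, "y": 0, "z": 0, "wx": 0, "wy": 0, "wz": 0}, {"x": 0, "y": 0, "z": 0, "wx": 0, "wy": 0, "wz": 0}, {"x": 0, "y": 0, "z": 0, "wx": 0, "wy": 0, "wz": 0}, {"x": 0, "y": 0, "z": 0, "wx": 0, "wy": 0, "wz": 0}, {"x": 0, "y": 0, "z": 0, "wx": 0, "wy": 0, "wz": 0}, {"x": -0.003, "y": 0, "z": 0, "wx": 0, "wy": 0, "wz": 0}, {"x": -0.01, "y": 0, "z": 0, "wx": 0, "wy": 0, "wz": 0}, {"x": -0.03, "y": 0, "z": 0, "wx": 0, "wy": 0, "wz": 0}, {"x": -0.06, "y": 0, "z": 0, "wx": 0, "wy": 0, "wz": 0}, {"x": -0.1, "y": 0, "z": 0, "wx": 0, "wy": 0, "wz": 0}, {"x": -0.14, "y": 0, "z": 0, "wx": 0, "wy": 0, "wz": 0}, {"x": -0.165, "y": 0, "z": 0, "wx": 0, "wy": 0, "wz": 0}, {"x": -0.175, "y": 0, "z": 0, "wx": 0, "wy": 0, "wz": 0}, {"x": -0.175, "y": 0, "z": 0, "wx": 0, "wy": 0, "wz": 0}, {"x": -0.175, "y": 0, "z": 0, "wx": 0, "wy": 0, "wz": 0}]'

```text
clock: 5.05
eef_pos: [0.5329, 0.0583, 0.2646]
tcp_rot: [[-0.003, 0.114, 0.994], [0.0, 0.994, -0.114], [-1.0, -0.0, -0.003]]
force: [0.2, -0.1, -3.4]
grip_width: 0.208
```

```bash
python3 - <<'E'
from mv import *
im,st=snap('wrist','w3'); print(st['force'],st['grip_width'])
im2,_=snap('side','s3')
o=np.hstack([im[150:450,150:500],im2[120:420,220:520]]);cv2.imwrite('pics/c3.png',o[:,:,::-1])
delta([.5004,.368,.265],down(.215))
E
```

```text
[ 0.15314663 -0.09148303 -3.38706884] 0.20783857965211347
shift [-0.001   0.3041 -0.0673] turn [-3.291e-01 -4.700e-03 -3.000e-04] rows 6.2
```

View pics/c3.png

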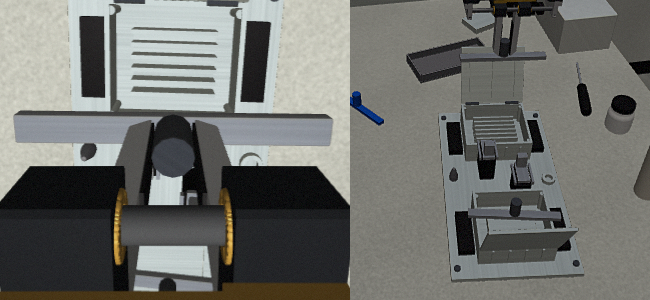

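The bridge is held level (opening 0.208, weight 3.4 N). Carrying it over the tray.

Call:
step_arm --motion '[{"x": -0.001, "y": 0.015, "z": -0.003, "wx": -0.015, "wy": 0, "wz": 0}, {"x": -0.001, "y": 0.045, "z": -0.01, "wx": -0.05, "wy": 0, "wz": 0}, {"x": -0.001, "y": 0.08, "z": -0.018, "wx": -0.09, "wy": 0, "wz": 0}, {"x": -0.001, "y": 0.12, "z": -0.027, "wx": -0.13, "wy": 0, "wz": 0}, {"x": -0.001, "y": 0.16, "z": -0.035, "wx": -0.17, "wy": 0, "wz": 0}, {"x": -0.001, "y": 0.2, "z": -0.044, "wx": -0.215, "wy": 0, "wz": 0}, {"x": -0.001, "y": 0.24, "z": -0.053, "wx": -0.26, "wy": 0, "wz": 0}, {"x": -0.001, "y": 0.27, "z": -0.06, "wx": -0.295, "wy": 0, "wz": 0}, {"x": -0.001, "y": 0.292, "z": -0.065, "wx": -0.32, "wy": 0, "wz": 0}, {"x": -0.001, "y": 0.304, "z": -0.0673, "wx": -0.329, "wy": -0.003, "wz": 0}, {"x": -0.001, "y": 0.304, "z": -0.0673, "wx": -0.329, "wy": -0.003, "wz": 0}, {"x": -0.001, "y": 0.304, "z": -0.0673, "wx": -0.329, "wy": -0.003, "wz": 0}, {"x": -0.001, "y": 0.304, "z": -0.0673, "wx": -0.329, "wy": -0.003, "wz": 0}]'

```text
clock: 6.45
eef_pos: [0.5016, 0.3669, 0.2676]
tcp_rot: [[0.003, -0.212, 0.977], [-0.0, 0.977, 0.212], [-1.0, -0.001, 0.003]]
force: [0.3, 0.0, -3.2]
grip_width: 0.207
```

```bash
python3 - <<'E'
from mv import *
import os
im,st=snap('wrist','w4'); delta([.5004,.368,.0334],down(.215))
print(st['eef_pos'])
exec(open('m1.py').read().split("# lid angle")[0].replace('print','(lambda *a:0)'))
print(proj('wrist',tf(T.x,tl),st))
E
```

```text
shift [ 0.2343  0.0016 -0.0018] turn [-0.0018  0.0032  0.0007] rows 4.7
[0.50157764 0.36685897 0.26755891]
[[417.69794582 163.81713898]
 [412.35199517 252.35047301]
 [229.98527388 252.84225261]
 [224.07089116 164.22468528]]
```

View pics/w4.png

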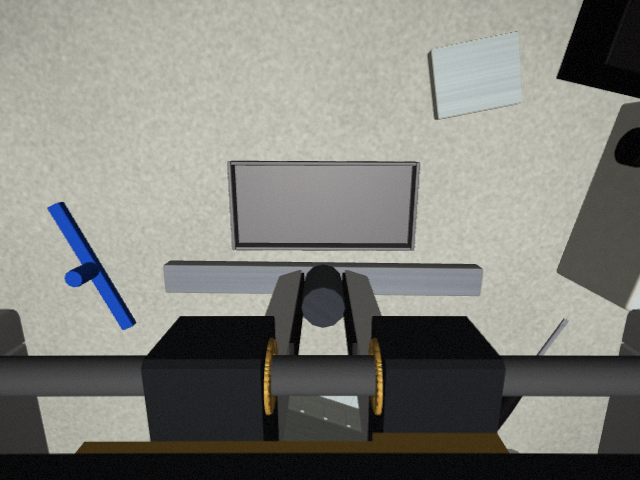

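The tray sits about 2–3 px from the prediction, so I'll shift the target by (+2.5,+2.5) mm and descend slowly at the end.

Call:
step_arm --motion '[{"x": 0.02, "y": 0.004, "z": 0.001, "wx": 0, "wy": 0.003, "wz": 0}, {"x": 0.055, "y": 0.004, "z": 0.001, "wx": 0, "wy": 0.003, "wz": 0}, {"x": 0.095, "y": 0.004, "z": 0.001, "wx": 0, "wy": 0.003, "wz": 0}, {"x": 0.135, "y": 0.004, "z": 0.001, "wx": 0, "wy": 0.003, "wz": 0}, {"x": 0.17, "y": 0.004, "z": 0.001, "wx": 0, "wy": 0.003, "wz": 0}, {"x": 0.195, "y": 0.004, "z": 0.001, "wx": 0, "wy": 0.003, "wz": 0}, {"x": 0.212, "y": 0.004, "z": 0.001, "wx": 0, "wy": 0.003, "wz": 0}, {"x": 0.22, "y": 0.004, "z": 0.001, "wx": 0, "wy": 0.003, "wz": 0}, {"x": 0.224, "y": 0.004, "z": 0.001, "wx": 0, "wy": 0.003, "wz": 0}, {"x": 0.228, "y": 0.004, "z": 0.001, "wx": 0, "wy": 0.003, "wz": 0}, {"x": 0.23, "y": 0.004, "z": 0.001, "wx": 0, "wy": 0.003, "wz": 0}, {"x": 0.231, "y": 0.004, "z": 0.001, "wx": 0, "wy": 0.003, "wz": 0}, {"x": 0.231, "y": 0.004, "z": 0.001, "wx": 0, "wy": 0.003, "wz": 0}]'

```text
clock: 7.8
eef_pos: [0.5025, 0.3724, 0.0372]
tcp_rot: [[0.001, -0.213, 0.977], [0.0, 0.977, 0.213], [-1.0, -0.0, 0.001]]
force: [1.0, 0.4, -3.0]
grip_width: 0.207
```

Call:
step_arm --motion '[{"x": 0.001, "y": 0, "z": 0, "wx": 0, "wy": 0, "wz": 0}, {"x": 0.002, "y": 0, "z": 0, "wx": 0, "wy": 0, "wz": 0}, {"x": 0.002, "y": 0, "z": 0, "wx": 0, "wy": 0, "wz": 0}, {"x": 0.002, "y": 0, "z": 0, "wx": 0, "wy": 0, "wz": 0}]'

```text
clock: 8.2
eef_pos: [0.5021, 0.3721, 0.0345]
tcp_rot: [[0.0, -0.213, 0.977], [-0.0, 0.977, 0.213], [-1.0, -0.0, -0.0]]
force: [0.3, 0.6, -3.6]
grip_width: 0.206
```

Call:
step_arm --motion '[{"x": 0.001, "y": 0, "z": 0, "wx": 0, "wy": 0, "wz": 0}, {"x": 0.001, "y": 0, "z": 0, "wx": 0, "wy": 0, "wz": 0}, {"x": 0.0015, "y": 0, "z": 0, "wx": 0, "wy": 0, "wz": 0}, {"x": 0.0015, "y": 0, "z": 0, "wx": 0, "wy": 0, "wz": 0}]'

```text
clock: 8.6
eef_pos: [0.5022, 0.3722, 0.0335]
tcp_rot: [[0.0, -0.213, 0.977], [-0.0, 0.977, 0.213], [-1.0, -0.0, 0.0]]
force: [-1.5, -1.1, -0.5]
grip_width: 0.206
```

The weight has come off, so the bar is on the tray floor. Releasing and rising.

Call:
step_arm --motion '[{"x": 0, "y": 0, "z": 0, "wx": 0, "wy": 0, "wz": 0}, {"x": 0, "y": 0, "z": 0, "wx": 0, "wy": 0, "wz": 0}, {"x": 0, "y": 0, "z": 0, "wx": 0, "wy": 0, "wz": 0}, {"x": 0, "y": 0, "z": 0, "wx": 0, "wy": 0, "wz": 0}, {"x": 0, "y": 0, "z": 0, "wx": 0, "wy": 0, "wz": 0}, {"x": 0, "y": 0, "z": 0, "wx": 0, "wy": 0, "wz": 0}, {"x": -0.005, "y": 0, "z": 0, "wx": 0, "wy": 0, "wz": 0}, {"x": -0.02, "y": 0, "z": 0, "wx": 0, "wy": 0, "wz": 0}, {"x": -0.05, "y": 0, "z": 0, "wx": 0, "wy": 0, "wz": 0}, {"x": -0.09, "y": 0, "z": 0, "wx": 0, "wy": 0, "wz": 0}, {"x": -0.12, "y": 0, "z": 0, "wx": 0, "wy": 0, "wz": 0}, {"x": -0.13, "y": 0, "z": 0, "wx": 0, "wy": 0, "wz": 0}]' --grip 0.6

```text
clock: 9.8
eef_pos: [0.5041, 0.3735, 0.1695]
tcp_rot: [[0.009, -0.213, 0.977], [0.005, 0.977, 0.213], [-1.0, 0.003, 0.01]]
force: [-0.0, -0.1, 0.5]
grip_width: 0.601
```

```bash
python3 - <<'E'
from mv import *
im,st=snap('wrist','w5');im2,_=snap('side','s5');print(st['eef_pos'],st['grip_width'])
o=np.hstack([im[150:450,150:500],im2[100:400,220:520]]);cv2.imwrite('pics/c5.png',o[:,:,::-1])
E
```

```text
[0.50412004 0.37348443 0.16954143] 0.6009967269283378
```

View pics/c5.png

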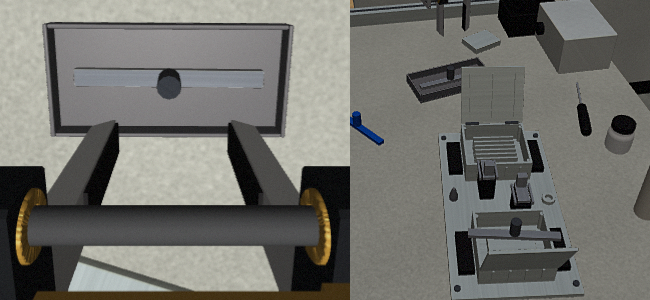

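The bridge lies flat inside the tray (wrist crop: bar from (73,77) to (265,77), all inside the walls). Next is the cover: shut the fingers and move behind its outer face.

```bash
cat > lid.py <<'E'
from mv import *
F=np.array([.516,-.0657,-.1383]); c,s=np.cos(F[2]),np.sin(F[2])
W=lambda x,y,z:np.array([F[0]+c*x-s*y,F[1]+s*x+c*y,z])
h=.010
def tcp(th,r=.108):
    rr=.13 if th>np.pi/2 else r
    y=.192-rr*np.cos(th)+.006*np.sin(th)+h
    z=.062+r*np.sin(th)+.006*np.cos(th)
    return W(0,y,z+.014)
R=down(F[2])
E
python3 - <<'E'
from lid import *
p=tcp(1.95); print(p); delta(W(0,.275,p[2]),R)
B=R
for th in np.arange(1.95,-.01,-.075): print(round(th,3),(B.T@(tcp(th)-W(0,.275,p[2]))).round(4))
E
```

```text
[0.55125031 0.18755581 0.17410656]
shift [-0.0082 -0.1732  0.0141] turn [ 0.3533  0.0049 -0.0023] rows 3.5
1.95 [ 0.     -0.0193  0.    ]
1.875 [-0.0031 -0.0283 -0.    ]
1.8 [-0.0057 -0.0376  0.    ]
1.725 [-0.0077 -0.0471  0.    ]
1.65 [-0.0091 -0.0567  0.    ]
1.575 [-0.0099 -0.0665 -0.    ]
1.5 [-0.01   -0.0747  0.    ]
1.425 [-0.0096 -0.0828 -0.    ]
1.35 [-0.0086 -0.0908 -0.    ]
1.275 [-0.007  -0.0987 -0.    ]
1.2 [-0.0047 -0.1065  0.    ]
1.125 [-0.0019 -0.1142 -0.    ]
1.05 [ 0.0014 -0.1215 -0.    ]
0.975 [ 0.0053 -0.1286 -0.    ]
0.9 [ 0.0098 -0.1354 -0.    ]
0.825 [ 0.0147 -0.1419  0.    ]
0.75 [ 0.0201 -0.1479  0.    ]
0.675 [ 0.0259 -0.1536  0.    ]
0.6 [ 0.0322 -0.1587  0.    ]
0.525 [ 0.0388 -0.1634  0.    ]
0.45 [ 0.0457 -0.1676  0.    ]
0.375 [ 0.053  -0.1713  0.    ]
0.3 [ 0.0605 -0.1744  0.    ]
0.225 [ 0.0682 -0.1769  0.    ]
0.15 [ 0.076  -0.1789  0.    ]
0.075 [ 0.084  -0.1802  0.    ]
0.0 [ 0.0921 -0.181   0.    ]
```

Call:
step_arm --motion '[{"x": -0.008, "y": -0.015, "z": 0.001, "wx": 0.03, "wy": 0.005, "wz": -0.002}, {"x": -0.008, "y": -0.04, "z": 0.004, "wx": 0.08, "wy": 0.005, "wz": -0.002}, {"x": -0.008, "y": -0.07, "z": 0.006, "wx": 0.14, "wy": 0.005, "wz": -0.002}, {"x": -0.008, "y": -0.1, "z": 0.008, "wx": 0.2, "wy": 0.005, "wz": -0.002}, {"x": -0.008, "y": -0.13, "z": 0.011, "wx": 0.26, "wy": 0.005, "wz": -0.002}, {"x": -0.008, "y": -0.155, "z": 0.013, "wx": 0.31, "wy": 0.005, "wz": -0.002}, {"x": -0.008, "y": -0.168, "z": 0.014, "wx": 0.34, "wy": 0.005, "wz": -0.002}, {"x": -0.008, "y": -0.173, "z": 0.014, "wx": 0.353, "wy": 0.005, "wz": -0.002}, {"x": -0.008, "y": -0.173, "z": 0.014, "wx": 0.353, "wy": 0.005, "wz": -0.002}, {"x": -0.008, "y": -0.173, "z": 0.014, "wx": 0.353, "wy": 0.005, "wz": -0.002}, {"x": -0.008, "y": -0.173, "z": 0.014, "wx": 0.353, "wy": 0.005, "wz": -0.002}]' --grip 0

```text
clock: 11.0
eef_pos: [0.5523, 0.2072, 0.171]
tcp_rot: [[-0.005, 0.136, 0.991], [-0.002, 0.991, -0.136], [-1.0, -0.003, -0.005]]
force: [0.5, 0.3, 0.3]
grip_width: 0.003
```

```bash
python3 - <<'E'
from lid import *
delta(W(0,.275,.1741),R); print(bot.get_state()['grip_width'],bot.get_state()['force'])
E
```

```text
shift [-0.0031 -0.0003  0.0016] turn [ 0.002  -0.0047  0.003 ] rows 0.1
0.0029528213021001756 [0.4650369  0.32818575 0.27941351]
```

Call:
step_arm --motion '[{"x": -0.003, "y": -0.008, "z": 0.0015, "wx": 0, "wy": -0.004, "wz": 0.003}, {"x": -0.003, "y": -0.019, "z": 0.0015, "wx": 0, "wy": -0.004, "wz": 0.003}, {"x": -0.006, "y": -0.028, "z": 0.0015, "wx": 0, "wy": -0.004, "wz": 0.003}, {"x": -0.009, "y": -0.0375, "z": 0.0015, "wx": 0, "wy": -0.004, "wz": 0.003}, {"x": -0.011, "y": -0.047, "z": 0.0015, "wx": 0, "wy": -0.004, "wz": 0.003}, {"x": -0.012, "y": -0.0565, "z": 0.0015, "wx": 0, "wy": -0.004, "wz": 0.003}, {"x": -0.013, "y": -0.0665, "z": 0.0015, "wx": 0, "wy": -0.004, "wz": 0.003}, {"x": -0.013, "y": -0.075, "z": 0.0015, "wx": 0, "wy": -0.004, "wz": 0.003}, {"x": -0.0125, "y": -0.083, "z": 0.0015, "wx": 0, "wy": -0.004, "wz": 0.003}, {"x": -0.0115, "y": -0.091, "z": 0.0015, "wx": 0, "wy": -0.004, "wz": 0.003}, {"x": -0.01, "y": -0.0987, "z": 0.0015, "wx": 0, "wy": -0.004, "wz": 0.003}, {"x": -0.008, "y": -0.1065, "z": 0.0015, "wx": 0, "wy": -0.004, "wz": 0.003}, {"x": -0.005, "y": -0.114, "z": 0.0015, "wx": 0, "wy": -0.004, "wz": 0.003}, {"x": -0.0015, "y": -0.1215, "z": 0.0015, "wx": 0, "wy": -0.004, "wz": 0.003}, {"x": -0.0015, "y": -0.1215, "z": 0.0015, "wx": 0, "wy": -0.004, "wz": 0.003}]'

```text
clock: 12.5
eef_pos: [0.537, 0.0843, 0.172]
tcp_rot: [[-0.002, 0.139, 0.99], [-0.001, 0.99, -0.139], [-1.0, -0.002, -0.002]]
force: [-0.1, 0.2, 0.5]
grip_width: 0.002
```

```bash
python3 - <<'E'
from lid import *
A=bot.get_state(); print(A['force'],A['eef_pos'],tcp(1.05),A['tcp_rot'])
for th in np.arange(.975,-.01,-.075): print(round(th,3),(np.array(A['tcp_rot']).T@(tcp(th)-A['eef_pos'])).round(4))
im,_=snap('side','s6');im2,_=snap('top','t6')
o=np.hstack([cv2.resize(im[140:400,280:450],(392,600)),cv2.resize(im2[100:270,220:330],(388,600))]);cv2.imwrite('pics/c6.png',o[:,:,::-1])
E
```

```text
[-0.14173439  0.16362991  0.53560815] [0.53699936 0.0842855  0.17204354] [0.53715687 0.08630153 0.17266713] [[-0.00194775  0.13886965  0.99030875]
 [-0.0013452   0.99030937 -0.13887238]
 [-0.9999972  -0.00160265 -0.00174207]]
0.975 [ 0.0033 -0.0051 -0.0001]
0.9 [ 0.0077 -0.0119 -0.0001]
0.825 [ 0.0127 -0.0183 -0.0001]
0.75 [ 0.0181 -0.0244 -0.0001]
0.675 [ 0.0239 -0.03   -0.    ]
0.6 [ 0.0302 -0.0351 -0.    ]
0.525 [ 0.0368 -0.0398 -0.    ]
0.45 [ 0.0437 -0.044  -0.    ]
0.375 [ 0.051  -0.0477  0.    ]
0.3 [ 0.0585 -0.0508  0.    ]
0.225 [ 0.0662 -0.0533  0.    ]
0.15 [ 0.0741 -0.0552  0.0001]
0.075 [ 0.0821 -0.0566  0.0001]
0.0 [ 0.0901 -0.0573  0.0001]
```

View pics/c6.png

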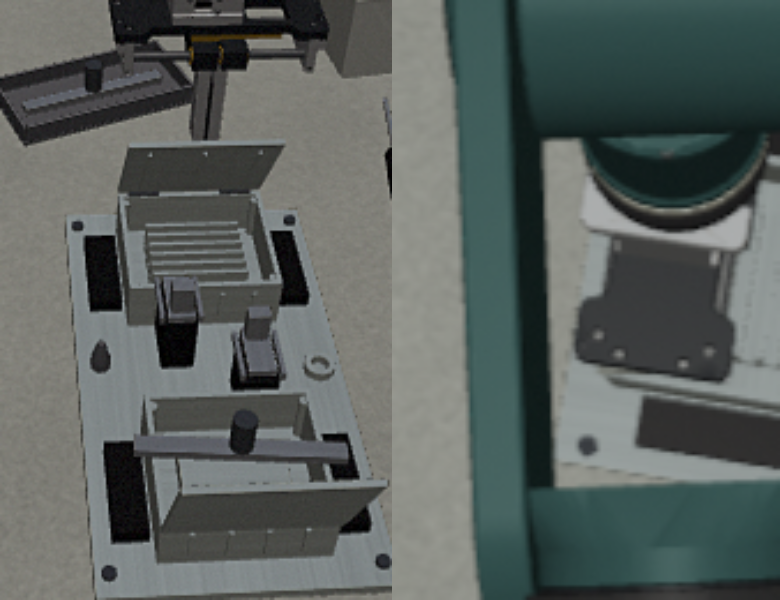

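The lid is following the fingers (side crop: free edge at (205,145), leaning inward at about 1 rad). Continuing down.

Call:
step_arm --motion '[{"x": 0.0033, "y": -0.004, "z": 0, "wx": 0, "wy": 0, "wz": 0}, {"x": 0.0077, "y": -0.011, "z": 0, "wx": 0, "wy": 0, "wz": 0}, {"x": 0.0127, "y": -0.018, "z": 0, "wx": 0, "wy": 0, "wz": 0}, {"x": 0.018, "y": -0.024, "z": 0, "wx": 0, "wy": 0, "wz": 0}, {"x": 0.024, "y": -0.03, "z": 0, "wx": 0, "wy": 0, "wz": 0}, {"x": 0.03, "y": -0.035, "z": 0, "wx": 0, "wy": 0, "wz": 0}, {"x": 0.037, "y": -0.04, "z": 0, "wx": 0, "wy": 0, "wz": 0}, {"x": 0.044, "y": -0.044, "z": 0, "wx": 0, "wy": 0, "wz": 0}, {"x": 0.051, "y": -0.048, "z": 0, "wx": 0, "wy": 0, "wz": 0}, {"x": 0.058, "y": -0.051, "z": 0, "wx": 0, "wy": 0, "wz": 0}, {"x": 0.065, "y": -0.053, "z": 0, "wx": 0, "wy": 0, "wz": 0}, {"x": 0.071, "y": -0.055, "z": 0, "wx": 0, "wy": 0, "wz": 0}, {"x": 0.076, "y": -0.0565, "z": 0, "wx": 0, "wy": 0, "wz": 0}, {"x": 0.08, "y": -0.057, "z": 0, "wx": 0, "wy": 0, "wz": 0}, {"x": 0.083, "y": -0.057, "z": 0, "wx": 0, "wy": 0, "wz": 0}, {"x": 0.085, "y": -0.057, "z": 0, "wx": 0, "wy": 0, "wz": 0}, {"x": 0.087, "y": -0.057, "z": 0, "wx": 0, "wy": 0, "wz": 0}, {"x": 0.088, "y": -0.057, "z": 0, "wx": 0, "wy": 0, "wz": 0}, {"x": 0.088, "y": -0.057, "z": 0, "wx": 0, "wy": 0, "wz": 0}]'

```text
clock: 14.5
eef_pos: [0.5296, 0.0292, 0.0849]
tcp_rot: [[-0.0, 0.138, 0.991], [0.0, 0.991, -0.138], [-1.0, -0.0, -0.0]]
force: [-0.1, -0.9, -0.1]
grip_width: 0.008
```

Call:
step_arm --motion '[{"x": 0.001, "y": 0, "z": 0, "wx": 0, "wy": 0, "wz": 0}, {"x": 0.002, "y": 0, "z": 0, "wx": 0, "wy": 0, "wz": 0}, {"x": 0.003, "y": 0, "z": 0, "wx": 0, "wy": 0, "wz": 0}, {"x": 0.0035, "y": 0, "z": 0, "wx": 0, "wy": 0, "wz": 0}, {"x": 0.0035, "y": 0, "z": 0, "wx": 0, "wy": 0, "wz": 0}]'

```text
clock: 15.0
eef_pos: [0.5297, 0.0292, 0.0827]
tcp_rot: [[0.0, 0.137, 0.991], [-0.0, 0.991, -0.137], [-1.0, -0.0, 0.0]]
force: [-2.0, 0.0, 6.1]
grip_width: 0.005
```

Call:
step_arm --motion '[{"x": 0.0005, "y": 0, "z": 0, "wx": 0, "wy": 0, "wz": 0}, {"x": 0.001, "y": 0, "z": 0, "wx": 0, "wy": 0, "wz": 0}, {"x": 0.001, "y": 0, "z": 0, "wx": 0, "wy": 0, "wz": 0}]'

```text
clock: 15.3
eef_pos: [0.5298, 0.0292, 0.0827]
tcp_rot: [[0.001, 0.137, 0.991], [-0.0, 0.991, -0.137], [-1.0, -0.0, 0.001]]
force: [-3.9, -0.3, 8.8]
grip_width: 0.001
```

The cover is closed: the tip stopped at z≈0.069 (cover top 0.068), and the force rose from 6 to 9 N with no travel. Lifting off and moving behind the left bolt's post.

```bash
python3 - <<'E'
from lid import *
delta(W(-.03,-.012,.165),R)
st=json.load(open('pics/w2.json'));
print('post in w2',proj('wrist',[W(-.03,.02,.109),W(-.03,.015,.109),W(-.03,.01,.109)],st))
im=cv2.imread('pics/w2.png')[260:370,250:370]; cv2.imwrite('pics/c7.png',cv2.resize(im,(600,550),interpolation=cv2.INTER_CUBIC))
E
```

```text
shift [-0.0823 -0.1079 -0.0305] turn [0.0004 0.0006 0.0002] rows 2.8
post in w2 [[288.69124658 338.22065796]
 [288.67242488 342.96732498]
 [288.65365496 347.68186344]]
```

View pics/c7.png

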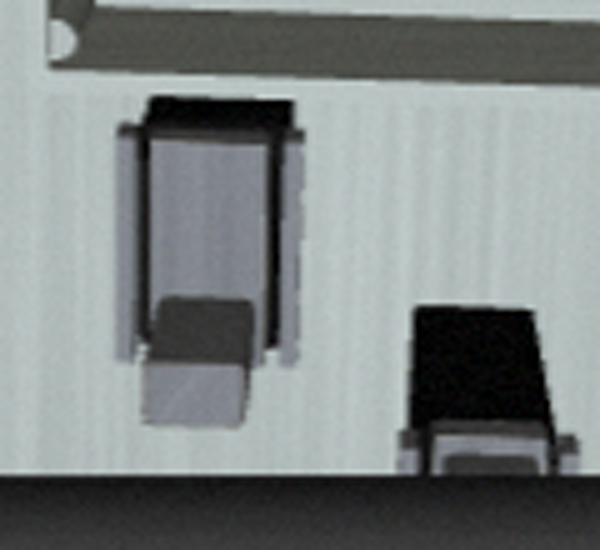

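The post top centre is at (289,338.8) in w2 against (288.7,338.2) predicted, so the post position stands. Moving behind it.

Call:
step_arm --motion '[{"x": -0.01, "y": 0, "z": 0, "wx": 0, "wy": 0, "wz": 0}, {"x": -0.035, "y": 0, "z": 0, "wx": 0, "wy": 0, "wz": 0}, {"x": -0.065, "y": -0.015, "z": -0.005, "wx": 0, "wy": 0, "wz": 0}, {"x": -0.082, "y": -0.04, "z": -0.012, "wx": 0, "wy": 0, "wz": 0}, {"x": -0.082, "y": -0.07, "z": -0.02, "wx": 0, "wy": 0, "wz": 0}, {"x": -0.082, "y": -0.095, "z": -0.027, "wx": 0, "wy": 0, "wz": 0}, {"x": -0.082, "y": -0.108, "z": -0.0305, "wx": 0, "wy": 0, "wz": 0}, {"x": -0.082, "y": -0.108, "z": -0.0305, "wx": 0, "wy": 0, "wz": 0}, {"x": -0.082, "y": -0.108, "z": -0.0305, "wx": 0, "wy": 0, "wz": 0}]'

```text
clock: 16.2
eef_pos: [0.4848, -0.0731, 0.1624]
tcp_rot: [[-0.0, 0.138, 0.99], [0.001, 0.99, -0.138], [-1.0, 0.001, -0.0]]
force: [0.7, -0.2, -0.2]
grip_width: 0.007
```

```bash
python3 - <<'E'
from lid import *
delta(W(-.03,-.012,.103),R)
im,st=snap('wrist','w7'); im2,_=snap('side','s7')
print(proj('wrist',[W(-.03,.0195,.109)],st))
o=np.hstack([im[80:480,120:520],im2[130:430,250:550][:, :].repeat(1,0)][:1]+[cv2.resize(im2[180:380,280:480],(400,400))]);cv2.imwrite('pics/c8.png',o[:,:,::-1])
E
```

```text
shift [ 0.0594 -0.0004 -0.0001] turn [ 0.     -0.0004 -0.0007] rows 1.2
[[321.76944636 213.52113937]]
```

View pics/c8.png

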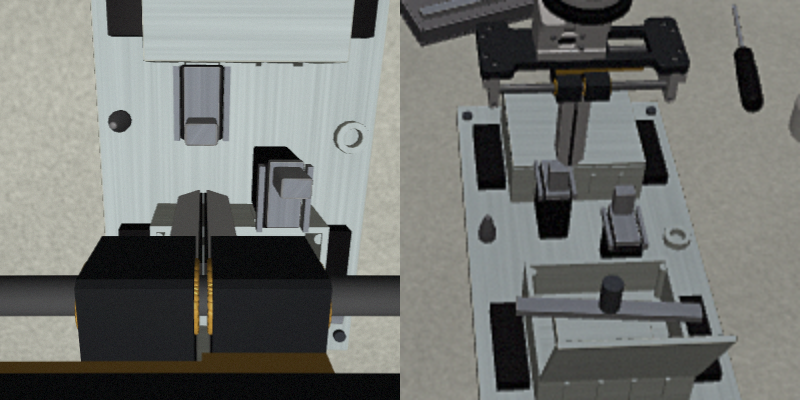

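The cover is closed, and the post is at wrist pixel (321,213) as predicted (321.8,213.5). Descending behind the post, then pushing.

Call:
step_arm --motion '[{"x": 0.015, "y": 0, "z": 0, "wx": 0, "wy": 0, "wz": 0}, {"x": 0.035, "y": 0, "z": 0, "wx": 0, "wy": 0, "wz": 0}, {"x": 0.05, "y": 0, "z": 0, "wx": 0, "wy": 0, "wz": 0}, {"x": 0.058, "y": 0, "z": 0, "wx": 0, "wy": 0, "wz": 0}, {"x": 0.058, "y": 0.004, "z": 0, "wx": 0, "wy": 0, "wz": 0}, {"x": 0.058, "y": 0.01, "z": 0, "wx": 0, "wy": 0, "wz": 0}, {"x": 0.058, "y": 0.016, "z": 0, "wx": 0, "wy": 0, "wz": 0}, {"x": 0.058, "y": 0.022, "z": 0, "wx": 0, "wy": 0, "wz": 0}, {"x": 0.058, "y": 0.027, "z": 0, "wx": 0, "wy": 0, "wz": 0}, {"x": 0.058, "y": 0.032, "z": 0, "wx": 0, "wy": 0, "wz": 0}, {"x": 0.058, "y": 0.036, "z": 0, "wx": 0, "wy": 0, "wz": 0}, {"x": 0.058, "y": 0.036, "z": 0, "wx": 0, "wy": 0, "wz": 0}]'

```text
clock: 17.5
eef_pos: [0.4896, -0.0372, 0.1047]
tcp_rot: [[-0.0, 0.137, 0.991], [0.001, 0.991, -0.137], [-1.0, 0.001, -0.0]]
force: [-1.2, -0.4, 2.0]
grip_width: 0.006
```

Call:
step_arm --motion '[{"x": 0, "y": 0.002, "z": 0, "wx": 0, "wy": 0, "wz": 0}, {"x": 0, "y": 0.004, "z": 0, "wx": 0, "wy": 0, "wz": 0}, {"x": 0, "y": 0.004, "z": 0, "wx": 0, "wy": 0, "wz": 0}]'

```text
clock: 17.8
eef_pos: [0.4899, -0.0339, 0.1044]
tcp_rot: [[-0.001, 0.138, 0.99], [0.0, 0.99, -0.138], [-1.0, -0.0, -0.001]]
force: [0.3, -0.9, 0.7]
grip_width: 0.004
```

Call:
step_arm --motion '[{"x": 0, "y": 0.0015, "z": 0, "wx": 0, "wy": 0, "wz": 0}, {"x": 0, "y": 0.003, "z": 0, "wx": 0, "wy": 0, "wz": 0}, {"x": 0, "y": 0.003, "z": 0, "wx": 0, "wy": 0, "wz": 0}]'

```text
clock: 18.1
eef_pos: [0.4901, -0.0326, 0.1044]
tcp_rot: [[-0.001, 0.138, 0.99], [-0.004, 0.99, -0.138], [-1.0, -0.004, -0.001]]
force: [-1.5, -5.8, 1.4]
grip_width: 0.003
```

Call:
step_arm --motion '[{"x": 0, "y": 0.0015, "z": 0, "wx": 0, "wy": 0, "wz": 0}, {"x": 0, "y": 0.003, "z": 0, "wx": 0, "wy": 0, "wz": 0}, {"x": 0, "y": 0.003, "z": 0, "wx": 0, "wy": 0, "wz": 0}]'

```text
clock: 18.4
eef_pos: [0.4901, -0.0324, 0.1046]
tcp_rot: [[-0.002, 0.139, 0.99], [-0.01, 0.99, -0.139], [-1.0, -0.01, -0.001]]
force: [-2.7, -12.7, 2.0]
grip_width: 0.008
```

Call:
step_arm --motion '[{"x": 0, "y": 0.001, "z": 0, "wx": 0, "wy": 0, "wz": 0}, {"x": 0, "y": 0.002, "z": 0, "wx": 0, "wy": 0, "wz": 0}, {"x": 0, "y": 0.002, "z": 0, "wx": 0, "wy": 0, "wz": 0}]'

```text
clock: 18.7
eef_pos: [0.4901, -0.0323, 0.1046]
tcp_rot: [[-0.003, 0.14, 0.99], [-0.013, 0.99, -0.14], [-1.0, -0.014, -0.001]]
force: [-3.5, -17.0, 2.0]
grip_width: 0.005
```

The bolt hits a hard stop (17 N, no travel). Backing off and clearing the view to check.

Call:
step_arm --motion '[{"x": 0, "y": -0.01, "z": 0, "wx": 0, "wy": 0, "wz": 0}, {"x": 0, "y": -0.025, "z": 0, "wx": 0, "wy": 0, "wz": 0}, {"x": -0.01, "y": -0.03, "z": 0, "wx": 0, "wy": 0, "wz": 0}, {"x": -0.04, "y": -0.03, "z": 0, "wx": 0, "wy": 0, "wz": 0}, {"x": -0.08, "y": -0.03, "z": 0, "wx": 0, "wy": 0, "wz": 0}, {"x": -0.12, "y": -0.03, "z": 0, "wx": 0, "wy": 0, "wz": 0}, {"x": -0.15, "y": -0.03, "z": -0.03, "wx": 0, "wy": 0, "wz": 0}, {"x": -0.15, "y": -0.03, "z": -0.07, "wx": 0, "wy": 0, "wz": 0}, {"x": -0.15, "y": -0.03, "z": -0.11, "wx": 0, "wy": 0, "wz": 0}, {"x": -0.15, "y": -0.03, "z": -0.15, "wx": 0, "wy": 0, "wz": 0}, {"x": -0.15, "y": -0.03, "z": -0.18, "wx": 0, "wy": 0, "wz": 0}, {"x": -0.15, "y": -0.03, "z": -0.19, "wx": 0, "wy": 0, "wz": 0}, {"x": -0.15, "y": -0.03, "z": -0.19, "wx": 0, "wy": 0, "wz": 0}]'

```text
clock: 20.0
eef_pos: [0.2987, -0.0292, 0.2555]
tcp_rot: [[0.003, 0.137, 0.991], [-0.0, 0.991, -0.137], [-1.0, 0.0, 0.003]]
force: [0.1, 0.3, -0.5]
grip_width: 0.006
```

```bash
python3 - <<'E'
from lid import *
im,_=snap('top','t9'); im2,_=snap('side','s9'); print(bot.get_state()['force'],bot.get_state()['clock'])
print('side px: post home', proj('side',[W(-.03,.0475,.109),W(-.03,.0195,.109)]),'lid edge corners closed',proj('side',[W(.07,.062,.068),W(-.07,.062,.068),W(.07,.192,.068),W(-.07,.192,.068)]))
print('top', proj('top',[W(-.03,.0475,.109),W(-.03,.0195,.109)]))
o=np.hstack([cv2.resize(im2[140:410,290:470],(400,600)),np.vstack([cv2.resize(im[110:210,250:383],(400,300)),cv2.resize(im[110:260,130:330],(400,300))])]);cv2.imwrite('pics/c9.png',o[:,:,::-1])
E
```

```text
[ 0.45168291  0.34896258 -0.3983376 ] 20.1
side px: post home [[357.95841765 253.18253637]
 [359.76158339 263.0196153 ]] lid edge corners closed [[403.03002551 260.89309266]
 [336.50916657 263.19101922]
 [392.27961619 220.52696681]
 [330.82246734 222.34892272]]
top [[356.32238642 195.13588129]
 [370.76791217 197.36629267]]
```

View pics/c9.png

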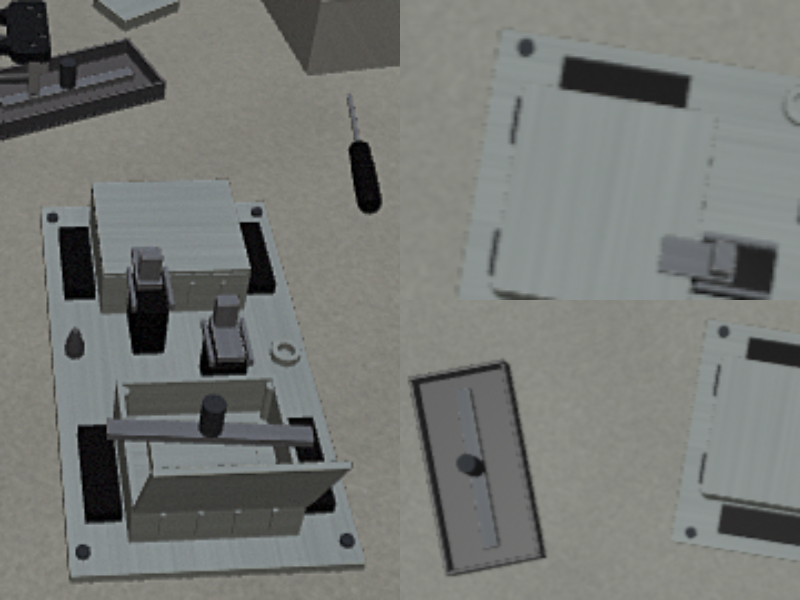

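```bash
python3 - <<'E'
from lid import *
inv=lambda P:[((c*(p[0]-F[0])+s*(p[1]-F[1])).round(4),(-s*(p[0]-F[0])+c*(p[1]-F[1])).round(4)) for p in P]
g=cv2.imread('pics/t9.png',0); print(g[195,328:365])
print('tongue tip y (home .082), start-of-edge .062:',inv(atz('top',[(250+260/3.008,110+254/3),(250+312/3.008,110+258/3),(250+322/3.008,110+257/3)],.079)), 'post',inv(atz('top',[(250+322/3.008,110+257/3)],.109)))
e=atz('top',[(250+(708-400)/3.008,110+130/3)],.068); print('lid edge y (.062):',inv(e))
E
```

```text
[143 143 143 142 143 144 144 135 118 114 112 112 111 111 110 109 108 108
 107 107 108 108 108 108 103  82  87 111 111 110 109 109 110  91  47  35
  35]
tongue tip y (home .082), start-of-edge .062: [(np.float64(-0.0307), np.float64(0.0847)), (np.float64(-0.0281), np.float64(0.0505)), (np.float64(-0.0264), np.float64(0.0441))] post [(np.float64(-0.0308), np.float64(0.046))]
lid edge y (.062): [(np.float64(0.0581), np.float64(0.0653))]
```

The tongue reaches 19.4 mm over the cover's edge (nominal 20), and I felt the hard stop, so the bolt is home. Handing in.

```bash
python3 -c "
from plant import bot
print(bot.close_job())"
```

```text
the job is handed in; nothing more can be done
None
```

The job is done on the left chassis, the one with the finned heat sink, and was handed in at about 20 s of the 64 s allowed. `close_job` gives no verdict.

- **Bridge:** I lifted it by its knob and laid it in the grey tray. It was lowered until its weight came off the gripper, and the last pictures show it flat inside the walls.
- **Cover:** I pushed it over and down until it stopped. The fingertips ended at about 69 mm, against 68 mm for the closed cover's top. The force then rose from 6 to 9 N with no further movement. In the side view its corners match the closed position within about 1 px.
- **Bolt:** I pushed the post to its hard stop, up to 17 N with no further travel. The top view puts the tongue about 19.4 mm over the cover's edge, against the nominal 20 mm. Allowing for the 2 mm calibration, that is fully home.
- **Right chassis:** it was not touched. Its bridge is in place, its cover is open and its bolt is drawn back.

The first move call was refused for incomplete rows, and nothing moved. The tray, measured from the top view, was about 3 mm off in the wrist view, so I corrected the target before lowering. No other checks disagreed.

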